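# Close the dowelled split turning blank and hold it pressed

### The arm

A 7-joint arm with a two-finger parallel gripper is mounted at the origin on the work surface. World frame = base frame: x ahead of the robot, y to its left, z up, the work surface at z = 0. Lengths are in m, angles in rad, forces in N, time in s.
With the tool pointing down it reaches from about 0.425 to 0.925 m from the base axis. Payload 6.8 kg.
Tool frame: the origin (TCP) lies between the finger pads; the fingertips stand 11 mm ahead of it and the grasp point (between the pads) lies 8 mm behind it; z points along the fingers, y is the line along which they close (so a half turn about z gives the same grasp; the last joint's range is limited). The gripper opens to 85 mm and grips with 20 to 120 N. Pads are 22 mm wide; open, the fingers measure 114 mm over their backs; the gripper's body (76 mm by 85 mm) begins 54 mm behind the grasp point. The pads swing forward as they close: fully open they stand 13 mm farther back than shut.
Start: joints at [1.037, 0.477, 0.022, 1.555, -0.011, 1.109, -0.083], TCP at [0.279, -0.615, 0.242] pointing down, gripper open.
Joint ranges: [-2.96, 2.96], [-0.34, 2.1], [-1.41, 1.46], [0.24, 2.44], [-1.37, 4.51], [0.17, 1.92], [-2.96, 2.96]. Speed limits (rad/s): [2.39, 2.39, 3.14, 3.14, 3.14, 3.14, 3.14].

### API

Orientations are given as a rotation vector (axis times angle).
In Python, from bench import r gives the robot as it stands.
- The arm moves only by the tool send_rows, never from a script. Its argument "deltas" is a list of rows, each an object of numbers: "dx", "dy", "dz": the shift along the world's x, y, z in mm; "rx", "ry", "rz": the turn, a rotation vector about the world's x, y, z in degrees. A call has 1 to 5 rows; each row is the pose to reach, as a shift and turn from the pose commanded when the call began; what a row does not reach only later rows make up. A row lasts 1/12 s, in which the tool goes at most 41.7 mm and 7.16 degrees, less where a joint would pass 70% of its speed; a pose out of reach is approached as far as the arm can. A call with a gripper value outside its range is refused whole. "jaw" is the finger opening in mm, from 0 to 85.4, set as the call begins (left out, the last holds). The fingers move at their own pace and stop on an object; "newtons" is the grip in N (left out, the last holds). Time passes only in rows, so rows that repeat a pose let the fingers close. It gives the time, the measured TCP pose, the force, the opening and the grip force at its end, in the units of the state.
- r.get_obs(): the state, without advancing time (a new reading comes with each control period).
- r.grab_frame(name): name is "side" or "top" or "wrist"; returns a dict with "frame" (384x512x3 uint8, blue, green, red), "z_map" (384x512 float32, m along the optical axis (not along the pixel's ray), 0 where there is no reading), "vertical_fov" (degrees; the focal length in pixels is half the picture's height over the tangent of half this angle, whatever the lens; pixels are square), "cx", "cy" (the principal point, pixels), "xyz" and "orientation" of the camera in the world. Camera axes: x right, y down, z forward; pixel columns grow to the right and rows downward; lengths in m; the calibration is good to about 2 mm. A picture is of the moment at which its call begins.
- r.hand_in(): hands the job in; it is judged then, once.
The state is a dict: "clock": time; "joints": joint angles; "qvel": joint speeds; "tau": joint torques, N m; "tcp_pos": TCP position; "orientation": TCP orientation; "contact_force": force on the tool from outside, world axes, zero at the start; "moment": the same for the moment, N m; "grip_width": finger opening in m; "gripper_force": force on a finger pad.
Only numpy, scipy, OpenCV 4.12 (cv2) and the standard library are available. Lean on these libraries where they do the work, as an engineer would, in place of code of your own. Each camera call takes 0.05 s, during which the arm holds its last target. There are 200 camera calls.

### The job

Take the groove gauge out of the lower half of the split turning blank, set it down (do not drop it) in the open drawer, and push the drawer fully shut. Then fit the loose upper half on the two dowels of the lower half, square stubs at the same end, until the joint faces meet, and press the pair together firmly, with about 15 to 20 N. Finish while still holding them pressed together, without letting go; leave the glue bottle, bowl and mallet alone.

Things in the scene. Friction and masses are not known exactly. Their poses are not given: they have to be found in the camera images.
- bed: Fixed cradle holding the pale wood lower half: base board 220 x 104 x 15 mm, half blank 160 (x) x 64 (y) mm, its joint face 51 mm above the bench; low dark cheeks at |y| 33-44 mm end 33 mm above the bench. Half-stub 18 long, 40 wide, 20 mm high at the +x end. Origin: middle of the blank, on the bench; x towards the stub, z up. Place and yaw (within 0.25 rad of world x) vary; may swap places with upper.
- bed_face (a point): Middle of the lower half's joint face, 51 mm above the bench, axes as the bed. A groove 16 mm wide, 14 mm deep runs along x in the middle of this face. When fitted, the upper half's origin lies here, axes parallel.
- dowel_a (a point): Foot, on the joint face, of one upright wooden dowel of the lower half: 12 mm thick, 16 mm high (lower 8 mm straight, upper 8 mm tapering to 5 mm). At x = -58, y = +20 mm from bed_face.
- dowel_b (a point): Foot of the other dowel, same size, at x = +46, y = -20 mm from bed_face.
- upper: Loose upper half, pale wood, 160 (x) x 64 (y) x 36 mm (z), 0.17-0.34 kg, lying joint face down on the bench, the right way up; easily gripped across its 64 mm width at the middle. Half-stub 18 long x 40 wide x 20 mm high at the +x end, at the bottom. Underneath runs the groove, 16 mm wide. Origin: centre of the 160 x 64 underside; x towards the stub, z up. Yaw within 0.25 rad of world x.
- hole_a (a point): Mouth, in the upper half's underside, of the hole for dowel_a: 14 mm wide, 1.5 mm chamfer, 22 mm deep, at x = -58, y = +20 mm from the upper half's origin. So the half fits one way round only.
- hole_b (a point): Mouth of the hole for dowel_b, same size, at x = +46, y = -20 mm from the upper half's origin.
- gauge: Loose groove gauge: steel bar 70 (x) x 13 (y) x 16 mm (z), with an upright round wooden grip, 20 mm in diameter, from 16 to 47 mm height at its middle; 0.08-0.13 kg. It lies in the lower half's groove, its underside 14 mm below the joint face, so that the grip ends 33 mm above that face. Origin: centre of the bar's underside; z up along the grip, x along the bar.
- gauge_mid (a point): Point on the gauge's grip axis, 25 mm above its underside.
- cab_drawer0 (a joint): Drawer of a fixed wooden box on the bench (box 220 deep x 200 wide x 100 mm high; its front faces roughly towards the robot, yaw -0.65 to -0.35 rad; place and yaw vary). Travel in m: 0 fully shut, 0.125 to 0.147 at the start; grows as the drawer slides out of the box's front. About 1 N of friction; it stays where it is left.
- cab_drawer0_handle (a point): Middle of the drawer's dark bar handle (11 mm thick, 100 mm long along y), 35 mm in front of the drawer's front panel, 62 mm above the bench; moves with the drawer. x points into the box: pushing along +x shuts the drawer.
- drawer_in (a point): Point on the drawer's inner floor, mid-width, 47 mm behind the inside of its front; 22 mm above the bench; moves with the drawer; x points into the box, y across. Floor 175 (x) x 158 mm (y), side walls 56 mm and front panel 65 mm high above it. At travel q (mm) the floor from x = -47 to x = q - 53 mm lies in front of the box, open from above. Free height in the box 66 mm.
- glue: Bystander: glue bottle, 56 mm thick, 150 mm tall, standing beyond the work. Origin at its underside.
- bowl: Bystander: turned dark wooden bowl, 110 mm wide, 50 mm high. Origin at its underside.
- mallet: Bystander: wooden carver's mallet standing on its 60 mm wide head, 230 mm tall. Origin at its underside.
There are look-alikes about, which are no part of the job. Leave any yellow look-alike of the upper alone.

How it is judged:
By the outcome, as a careful person would: the job done as asked, in the order asked, and still so for the second after the job is handed in, while the arm keeps its last pose, push and grip.
It also fails if it takes over 67 s, if anything falls off the work surface, if the arm or the gripper's body presses on something with over 40 N, if the wrist force passes 120 N, or if a joint passes its speed limit or range.

## Working session

There is one attempt and no reset: what is moved stays moved. The work goes in short steps, Python scripts to look and compute and a tool call to move; the robot and the scene stay as the last step left them, time stands still between calls to the robot, and variables do not carry over. Pictures are saved under pics/ and viewed, at most 10 in all, crops included, and the job is handed in when it is done.

Besides the shell and the picture viewer there is one more tool, called after "Request:" by a JSON object that holds its "method" and its "body". send_rows: Moves the arm, as the interface text tells. Its arguments: {"type":"object","properties":{"deltas":{"type":"array","items":{"type":"object","properties":{"dx":{"type":"number"},"dy":{"type":"number"},"dz":{"type":"number"},"rx":{"type":"number"},"ry":{"type":"number"},"rz":{"type":"number"}}}},"jaw":{"type":"number"},"newtons":{"type":"number"}},"required":["deltas"]}

```bash
ls; mkdir -p pics; cat > h.py <<'E'
import numpy as np, cv2
from scipy.spatial.transform import Rotation as R
from bench import r
def grab(n):
    f=r.grab_frame(n); f['n']=n; return f
def Rm(f):
    o=np.array(f['orientation']); return R.from_rotvec(o).as_matrix() if o.size==3 else o.reshape(3,3)
def cloud(f):
    z=f['z_map']; h,w=z.shape; fl=h/2/np.tan(np.radians(f['vertical_fov'])/2)
    u,v=np.meshgrid(np.arange(w),np.arange(h))
    p=np.stack([(u-f['cx'])/fl*z,(v-f['cy'])/fl*z,z],-1)
    q=p@Rm(f).T+np.array(f['xyz']); q[z<=0]=np.nan; return q
def ray(f,uv,zp):
    fl=384/2/np.tan(np.radians(f['vertical_fov'])/2); uv=np.atleast_2d(uv).astype(float)
    d=np.c_[(uv[:,0]-f['cx'])/fl,(uv[:,1]-f['cy'])/fl,np.ones(len(uv))]@Rm(f).T
    c=np.array(f['xyz']); return c+d*((zp-c[2])/d[:,2])[:,None]
E
python3 - <<'E'
from h import *
import pickle
for n in ['top','side']:
    f=grab(n); pickle.dump(f,open(n+'.pkl','wb')); print(n,f['xyz'],f['orientation'],f['vertical_fov'],f['cx'],f['cy'])
    cv2.imwrite(f'pics/{n}0.png',cv2.resize(f['frame'],(800,600)))
print(r.get_obs())
E
```

```text
pics
top [ 0.36984965 -0.0420143   0.99649425] [-2.10581188  2.157522   -0.14249385] 57.74689683978931 254.5902293689103 188.59230471531018
side [0.44790637 1.06326899 0.80367009] [-0.05958788  2.74379787 -1.4540652 ] 42.65951776577535 257.8480019131648 191.95441921353003
{'clock': 0.1, 'joints': array([ 1.03691811,  0.47775029,  0.02233999,  1.55633113, -0.01147723,
        1.10931755, -0.08312987]), 'qvel': array([ 0.00118769, -0.00068304,  0.00063219, -0.00414687, -0.00125677,
       -0.0001478 , -0.00037816]), 'tau': array([ 4.20832963e-03, -5.97762823e+01,  1.61373273e+00, -2.81954974e+01,
        1.28473953e-02,  5.09319798e-03,  8.82300014e-06]), 'tcp_pos': array([ 0.27857042, -0.61427355,  0.24140992]), 'orientation': array([-3.06910075e+00, -6.63435812e-01,  7.72819656e-04]), 'contact_force': array([-0.25681917, -0.47802474, -0.57056371]), 'moment': array([0.04955567, 0.01650408, 0.01783308]), 'gripper_force': 0.0, 'grip_width': 0.08577518415480043}
```

View pics/top0.png

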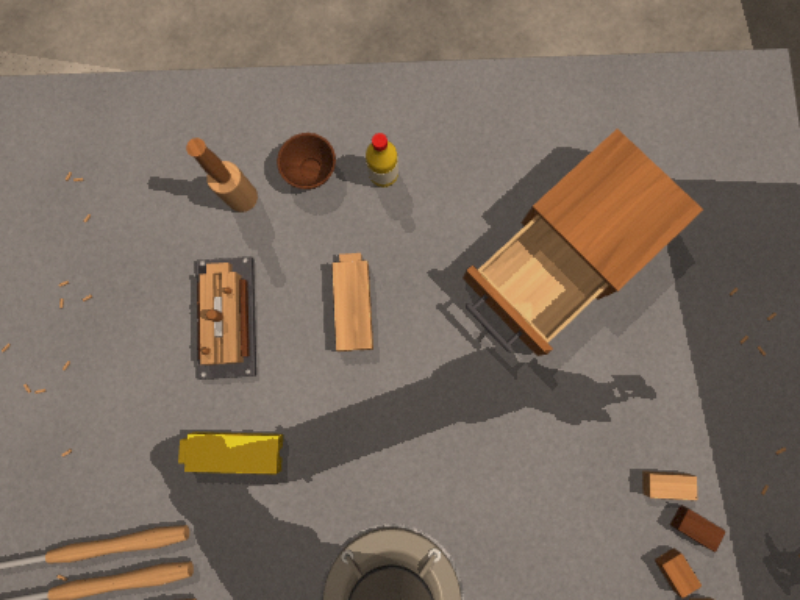

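View pics/side0.png

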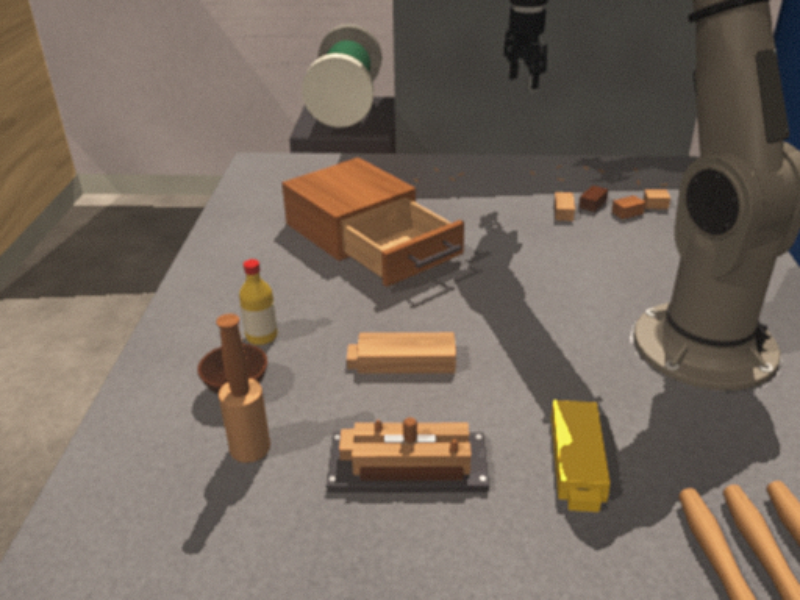

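The top view, in 800x600 pixels, shows:
- The bed with gauge at (225,315).
- The pale loose half at (352,302), stub up (+x).
- The yellow look-alike at (230,453), which has the right shape but the wrong colour, so I leave it alone.
- The drawer at (535,285), with its handle at (492,322).
- Offcuts at the lower right.

The upper half is the pale block at (352,302).

```bash
cat > m.py <<'E'
from h import *
import pickle
f=pickle.load(open('top.pkl','rb')); q=cloud(f); s=512/800
def box(u0,u1,v0,v1):
    m=np.zeros(q.shape[:2],bool); m[int(v0*s):int(v1*s),int(u0*s):int(u1*s)]=1; return m
def rect(m,name):
    m=cv2.morphologyEx(m.astype(np.uint8),cv2.MORPH_OPEN,np.ones((2,2)))
    n,l,st,_=cv2.connectedComponentsWithStats(m); k=1+np.argmax(st[1:,4]); m=l==k
    p=q[m]; c,(a,b),t=cv2.minAreaRect((p[:,:2]*1000).astype(np.float32)); 
    if a<b: a,b,t=b,a,t-90
    t=(t+90)%180-90
    print(name,'n',len(p),'c',np.round(c,1),'size',round(a,1),round(b,1),'yaw',round(t,2),'z',np.round(np.median(p[:,2])*1000,1))
    return p
z=q[...,2]
rect(box(320,385,240,365)&(z>.03)&(z<.045),'upper top')
rect(box(320,385,240,365)&(z>.012)&(z<.045),'upper all')
rect(box(190,260,250,385)&(z>.045)&(z<.058),'bed face')
rect(box(190,260,250,385)&(z>.01)&(z<.022),'bed base')
p=rect(box(190,260,250,385)&(z>.072)&(z<.09),'grip')
rect(box(520,720,120,300)&(z>.09)&(z<.112),'cab top')
rect(box(455,560,260,360)&(z>.078)&(z<.095),'drawer front')
rect(box(455,620,200,360)&(z>.012)&(z<.03),'drawer floor')
rect(box(440,540,285,360)&(z>.05)&(z<.072),'handle')
rect(box(200,260,180,220)&(z>.0),'mallet')
E
python3 m.py
```

```text
upper top n 1296 c [502.7  57. ] size 158.8 61.3 yaw 3.71 z nan
upper all n 1404 c [509.4  57.6] size 180.9 55.9 yaw 9.18 z nan
bed face n 1177 c [nan nan] size 0.0 0.0 yaw 0.0 z nan
bed base n 846 c [488. 293.] size 220.4 103.8 yaw 1.85 z nan
grip n 51 c [483.3 296.8] size 27.6 14.7 yaw -60.83 z 82.5
cab top n 5790 c [nan nan] size 0.0 0.0 yaw 0.0 z nan
drawer front n 508 c [ 475.6 -218.3] size 206.6 42.5 yaw 50.73 z nan
drawer floor n 2902 c [nan nan] size 0.0 0.0 yaw 0.0 z nan
handle n 286 c [ 466.  -189.7] size 128.9 43.3 yaw 41.33 z 65.5
mallet n 524 c [728.2 292.1] size 118.5 32.5 yaw 63.66 z nan
```

```bash
sed -i 's/m=l==k/m=(l==k)\&np.isfinite(q[...,2])/' m.py; sed -i "s/^z=q/for nm in []:pass\nz=q/" m.py
cat >> m.py <<'E'
# drawer frame: from cab top yaw
m=box(520,720,120,300)&(z>.09)&(z<.112)
p=rect(m,'cab2'); c,sz,t=cv2.minAreaRect((p[:,:2]*1000).astype(np.float32))
bx=cv2.boxPoints((c,sz,t)); print(np.round(bx,1))
E
python3 m.py
```

```text
upper top n 1293 c [502.9  59.2] size 160.3 64.6 yaw 1.62 z 36.0
upper all n 1401 c [512.3  58.9] size 180.2 66.5 yaw 1.88 z 35.8
bed face n 1171 c [492.8 297.2] size 176.9 74.6 yaw 0.61 z 50.8
bed base n 845 c [488. 293.] size 220.4 103.8 yaw 1.85 z 14.7
grip n 51 c [483.3 296.8] size 27.6 14.7 yaw -60.83 z 82.5
cab top n 5767 c [ 661.1 -429. ] size 266.6 214.5 yaw -48.68 z 100.6
drawer front n 506 c [ 476.4 -218.8] size 206.5 43.6 yaw 49.77 z 87.4
drawer floor n 2894 c [ 547.4 -285.8] size 154.9 151.1 yaw 41.27 z 22.6
handle n 286 c [ 466.  -189.7] size 128.9 43.3 yaw 41.33 z 65.5
mallet n 522 c [721.5 291.4] size 107.7 66.4 yaw 88.78 z 61.3
cab2 n 5767 c [ 661.1 -429. ] size 266.6 214.5 yaw -48.68 z 100.6
[[ 492.6 -399.7]
 [ 668.6 -599.9]
 [ 829.7 -458.3]
 [ 653.7 -258.1]]
```

Request:
{"method": "send_rows", "body": {"deltas": [{"dx":0,"dy":0,"dz":40},{"dx":0,"dy":0,"dz":80},{"dx":10,"dy":35,"dz":100},{"dx":20,"dy":75,"dz":105},{"dx":30,"dy":115,"dz":105}]}}

```text
$.deltas[0]: bad value
```

Request:
{"method": "send_rows", "body": {"deltas": [{"dx":20,"dy":30,"dz":20,"rx":0,"ry":0,"rz":0},{"dx":40,"dy":60,"dz":40,"rx":0,"ry":0,"rz":0},{"dx":60,"dy":90,"dz":60,"rx":0,"ry":0,"rz":0},{"dx":80,"dy":120,"dz":80,"rx":0,"ry":0,"rz":0},{"dx":95,"dy":150,"dz":100,"rx":0,"ry":0,"rz":0}]}}

```text
clock: 0.52
tcp_pos: [0.3752, -0.4626, 0.3427]
orientation: [-3.069, -0.665, -0.0]
contact_force: [1.2, 0.1, -0.5]
grip_width: 0.0852
gripper_force: 0.0
```

Request:
{"method": "send_rows", "body": {"deltas": [{"dx":15,"dy":35,"dz":10,"rx":0,"ry":0,"rz":-5},{"dx":30,"dy":70,"dz":20,"rx":0,"ry":0,"rz":-10},{"dx":45,"dy":105,"dz":25,"rx":0,"ry":0,"rz":-15},{"dx":60,"dy":140,"dz":30,"rx":0,"ry":0,"rz":-20},{"dx":70,"dy":170,"dz":30,"rx":0,"ry":0,"rz":-23}]}}

```text
clock: 0.93
tcp_pos: [0.4453, -0.2919, 0.3732]
orientation: [3.141, 0.035, 0.003]
contact_force: [0.9, 0.5, 0.6]
grip_width: 0.0854
gripper_force: 0.0
```

```bash
python3 - <<'E'
from h import *
import pickle
f=grab('wrist'); pickle.dump(f,open('w1.pkl','wb')); o=r.get_obs()
print(o['clock'],o['tcp_pos'],o['orientation'],f['xyz'],f['orientation'],f['vertical_fov'],f['cx'],f['cy'])
cv2.imwrite('pics/w1.png',f['frame'])
E
```

```text
0.9833 [ 0.44775881 -0.28518468  0.37288107] [-3.13792792 -0.04472011 -0.00344268] [ 0.51718115 -0.29087818  0.50560554] [ 2.08929276 -2.04253152 -0.29023597] 67.08687784843512 253.2410439498472 188.95500347931926
```

View pics/w1.png

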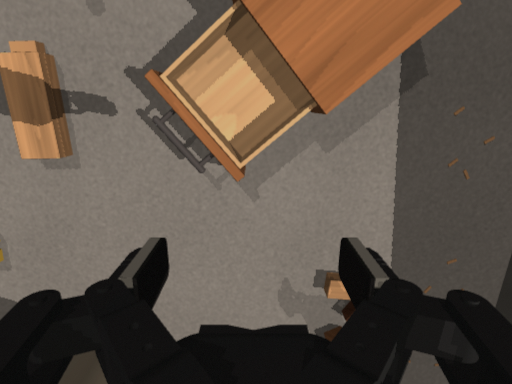

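The wrist view shows the open drawer: front panel from (150,75) to (242,178), handle around (178,145) and inner floor around (238,90). The upper half is at (40,100).

```bash
cat > m2.py <<'E'
from h import *
import pickle,sys
f=pickle.load(open('w1.pkl','rb')); q=cloud(f); z=q[...,2]
def rect(m,name):
    n,l,st,_=cv2.connectedComponentsWithStats(m.astype(np.uint8)); k=1+np.argmax(st[1:,4]); m=(l==k)
    p=q[m]*1000; c,(a,b),t=cv2.minAreaRect(p[:,:2].astype(np.float32))
    if a<b: a,b,t=b,a,t-90
    t=(t+90)%180-90
    print(name,len(p),'c',np.round(c,1),'size',round(a,1),round(b,1),'yaw',round(t,2),'z',np.round(np.median(p[:,2]),1)); return p
def box(u0,u1,v0,v1):
    m=np.zeros(z.shape,bool); m[v0:v1,u0:u1]=1; return m
p=rect(box(140,255,60,190)&(z>.08)&(z<.095),'front')
rect(box(140,215,100,180)&(z>.04)&(z<.075),'handle')
rect(box(150,330,0,170)&(z>.015)&(z<.03),'floor')
rect(box(0,80,30,165)&(z>.03)&(z<.045),'upper')
rect(box(140,500,0,200)&(z>.097)&(z<.107),'cab')
E
python3 m2.py
```

```text
front 1564 c [ 483.7 -213. ] size 193.5 16.7 yaw 41.27 z 87.6
handle 705 c [ 463.8 -189.9] size 109.5 35.6 yaw 41.28 z 66.3
floor 10120 c [ 541.  -277.7] size 158.8 147.6 yaw 41.32 z 22.4
upper 4535 c [504.6  57.1] size 160.4 66.6 yaw 1.85 z 35.5
cab 12816 c [ 640.6 -410.2] size 205.7 175.4 yaw -48.71 z 100.7
```

Request:
{"method": "send_rows", "body": {"deltas": [{"dx":8,"dy":40,"dz":0,"rx":0,"ry":0,"rz":0},{"dx":16,"dy":80,"dz":0,"rx":0,"ry":0,"rz":0},{"dx":24,"dy":120,"dz":0,"rx":0,"ry":0,"rz":0},{"dx":30,"dy":160,"dz":0,"rx":0,"ry":0,"rz":0},{"dx":35,"dy":200,"dz":0,"rx":0,"ry":0,"rz":0}]}}

```text
clock: 1.4
tcp_pos: [0.4786, -0.0931, 0.372]
orientation: [3.141, 0.038, -0.001]
contact_force: [1.0, -0.2, -0.9]
grip_width: 0.0854
gripper_force: 0.0
```

Request:
{"method": "send_rows", "body": {"deltas": [{"dx":0,"dy":40,"dz":0,"rx":0,"ry":0,"rz":0},{"dx":-5,"dy":80,"dz":0,"rx":0,"ry":0,"rz":0},{"dx":-12,"dy":120,"dz":-5,"rx":0,"ry":0,"rz":0},{"dx":-20,"dy":160,"dz":-15,"rx":0,"ry":0,"rz":0},{"dx":-30,"dy":198,"dz":-25,"rx":0,"ry":0,"rz":0}]}}

```text
clock: 1.82
tcp_pos: [0.4483, 0.105, 0.3471]
orientation: [-3.141, -0.039, -0.001]
contact_force: [0.8, 0.7, -0.6]
grip_width: 0.0853
gripper_force: 0.0
```

Request:
{"method": "send_rows", "body": {"deltas": [{"dx":0,"dy":40,"dz":-5,"rx":0,"ry":0,"rz":0},{"dx":-10,"dy":80,"dz":-10,"rx":0,"ry":0,"rz":0},{"dx":-20,"dy":120,"dz":-15,"rx":0,"ry":0,"rz":0},{"dx":-30,"dy":160,"dz":-25,"rx":0,"ry":0,"rz":0},{"dx":-35,"dy":180,"dz":-40,"rx":0,"ry":0,"rz":0}]}}

```text
clock: 2.23
tcp_pos: [0.4121, 0.2883, 0.3081]
orientation: [-3.138, -0.046, -0.002]
contact_force: [-0.3, -0.8, 0.1]
grip_width: 0.0856
gripper_force: 0.0
```

Request:
{"method": "send_rows", "body": {"deltas": [{"dx":0,"dy":0,"dz":0,"rx":0,"ry":0,"rz":0},{"dx":0,"dy":0,"dz":0,"rx":0,"ry":0,"rz":0}], "jaw": 60}}

```text
clock: 2.4
tcp_pos: [0.4128, 0.2838, 0.3061]
orientation: [3.14, 0.044, -0.004]
contact_force: [0.3, -0.3, 0.5]
grip_width: 0.0639
gripper_force: 0.0
```

```bash
python3 - <<'E'
from h import *
import pickle
f=grab('wrist'); pickle.dump(f,open('w2.pkl','wb')); o=r.get_obs()
print(o['clock'],o['tcp_pos'],o['orientation'],f['xyz'],f['orientation'])
cv2.imwrite('pics/w2.png',f['frame'])
q=cloud(f);print(np.nanmin(q[...,0]),np.nanmax(q[...,1]))
for name,lo,hi in [('grip',.07,.09),('face',.0485,.0535),('base',.011,.019),('cheek+stub',.028,.038),('dowel',.060,.07)]:
    z=q[...,2];m=((z>lo)&(z<hi)&(abs(q[...,0]-.488)<.13)&(abs(q[...,1]-.293)<.08)); m[260:]=0
    p=q[m]*1000; 
    if len(p)<5: continue
    c,s,t=cv2.minAreaRect(p[:,:2].astype(np.float32)); print(name,len(p),np.round(c,1),np.round(s,1),round(t,2),np.median(p[:,2]).round(1))
    np.save(name[:4]+'.npy',p)
E
```

```text
2.45 [0.41377428 0.28272475 0.3067385 ] [ 3.14029333e+00  3.93967051e-02 -1.83302563e-03] [0.48520261 0.28541032 0.43823512] [ 2.09207793 -2.03354514 -0.29233015]
-0.050280860565316665 0.7433811769442665
grip 223 [488.3 293. ] [18.7 18. ] 47.43 84.2
face 5503 [495.6 293.5] [178.1  63.5] 2.64 51.5
base 3556 [491.8 292.7] [220.7 104.1] 2.48 15.4
cheek+stub 2384 [486.5 292.7] [159.9  88.2] 2.38 33.8
dowel 131 [480.6 292.2] [ 11.  121.7] 71.79 64.4
```

View pics/w2.png

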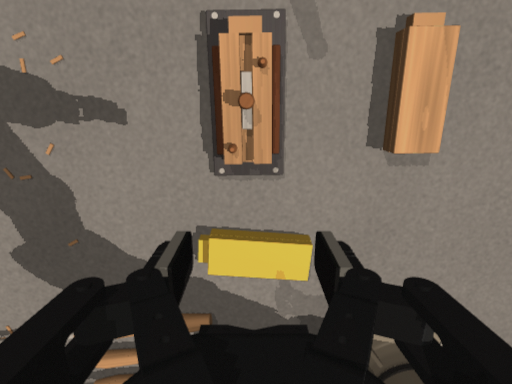

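Dowels are at (263,62) and (231,148), and the grip at (246,101). The dowel midpoint agrees with the face fit, which puts the bed at (486.5, 293), yaw 2.45°. Next I grasp the grip.

Request:
{"method": "send_rows", "body": {"deltas": [{"dx":30,"dy":4,"dz":-20,"rx":0,"ry":0,"rz":1},{"dx":60,"dy":8,"dz":-45,"rx":0,"ry":0,"rz":1},{"dx":75,"dy":9,"dz":-80,"rx":0,"ry":0,"rz":1},{"dx":75,"dy":9,"dz":-115,"rx":0,"ry":0,"rz":1},{"dx":75,"dy":9,"dz":-150,"rx":0,"ry":0,"rz":1}], "jaw": 45}}

```text
clock: 2.87
tcp_pos: [0.4914, 0.2899, 0.1561]
orientation: [3.141, 0.058, 0.003]
contact_force: [0.4, 0.3, -0.3]
grip_width: 0.0448
gripper_force: 0.0
```

Request:
{"method": "send_rows", "body": {"deltas": [{"dx":0,"dy":0,"dz":-30,"rx":0,"ry":0,"rz":0},{"dx":0,"dy":0,"dz":-55,"rx":0,"ry":0,"rz":0},{"dx":0,"dy":0,"dz":-75,"rx":0,"ry":0,"rz":0},{"dx":0,"dy":0,"dz":-88,"rx":0,"ry":0,"rz":0},{"dx":0,"dy":0,"dz":-88,"rx":0,"ry":0,"rz":0}]}}

```text
clock: 3.28
tcp_pos: [0.4885, 0.2897, 0.067]
orientation: [3.138, 0.062, -0.005]
contact_force: [-0.8, -0.2, -0.2]
grip_width: 0.0451
gripper_force: 0.0
```

Request:
{"method": "send_rows", "body": {"deltas": [{"dx":0,"dy":0,"dz":0,"rx":0,"ry":0,"rz":0},{"dx":0,"dy":0,"dz":0,"rx":0,"ry":0,"rz":0},{"dx":0,"dy":0,"dz":0,"rx":0,"ry":0,"rz":0},{"dx":0,"dy":0,"dz":0,"rx":0,"ry":0,"rz":0},{"dx":0,"dy":0,"dz":0,"rx":0,"ry":0,"rz":0}], "jaw": 5, "newtons": 40}}

```text
clock: 3.7
tcp_pos: [0.4901, 0.2928, 0.071]
orientation: [-3.14, -0.065, -0.005]
contact_force: [0.4, -0.3, 7.8]
grip_width: 0.0181
gripper_force: 39.5
```

Request:
{"method": "send_rows", "body": {"deltas": [{"dx":0,"dy":0,"dz":10,"rx":0,"ry":0,"rz":0},{"dx":0,"dy":0,"dz":30,"rx":0,"ry":0,"rz":0},{"dx":0,"dy":0,"dz":60,"rx":0,"ry":0,"rz":0},{"dx":0,"dy":0,"dz":95,"rx":0,"ry":0,"rz":0},{"dx":0,"dy":0,"dz":125,"rx":0,"ry":0,"rz":0}]}}

```text
clock: 4.12
tcp_pos: [0.4883, 0.2923, 0.1967]
orientation: [-3.141, -0.067, 0.0]
contact_force: [0.4, 0.5, -0.8]
grip_width: 0.0187
gripper_force: 39.4
```

Request:
{"method": "send_rows", "body": {"deltas": [{"dx":0,"dy":0,"dz":20,"rx":0,"ry":0,"rz":0},{"dx":0,"dy":0,"dz":20,"rx":0,"ry":0,"rz":0}]}}

```text
clock: 4.28
tcp_pos: [0.4905, 0.2941, 0.2199]
orientation: [-3.137, -0.066, -0.011]
contact_force: [0.2, -0.1, -1.4]
grip_width: 0.0181
gripper_force: 39.4
```

```bash
python3 - <<'E'
from h import *
import pickle
f=grab('side'); w=grab('wrist'); pickle.dump((f,w),open('lift.pkl','wb')); o=r.get_obs()
print(o['tcp_pos'],o['orientation'],o['grip_width'],o['gripper_force'])
cv2.imwrite('pics/l1.png',np.hstack([cv2.resize(f['frame'][130:340,140:420],(400,300)),cv2.resize(w['frame'],(400,300))]))
q=cloud(f);x,y,z=q[...,0],q[...,1],q[...,2]
m=(abs(x-.49)<.06)&(abs(y-.293)<.03)&(z>.09)&(z<.20)
print(m.sum()); p=q[m]; print(p.min(0),p.max(0))
E
```

```text
[0.48881757 0.29222347 0.21525999] [-3.14058101e+00 -6.56294373e-02 -2.31623362e-03] 0.018717928622397077 39.369110473198816
156
[0.45493766 0.29685573 0.18822547] [0.52254528 0.30588818 0.19989777]
```

View pics/l1.png

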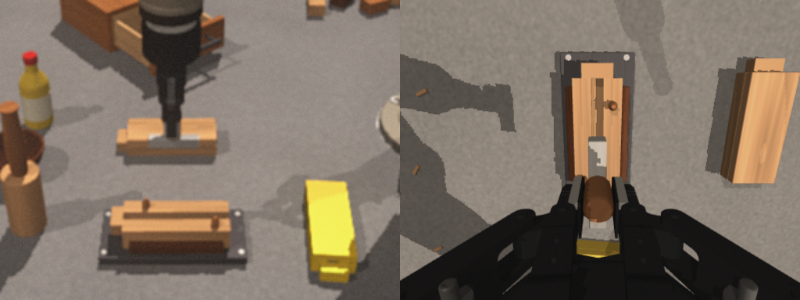

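The gauge is held level; the bar spans x 455–522 mm. I carry it to the drawer.

Request:
{"method": "send_rows", "body": {"deltas": [{"dx":2,"dy":-25,"dz":0,"rx":0,"ry":0,"rz":0},{"dx":4,"dy":-60,"dz":0,"rx":0,"ry":0,"rz":0},{"dx":6,"dy":-97,"dz":0,"rx":0,"ry":0,"rz":0},{"dx":8,"dy":-135,"dz":0,"rx":0,"ry":0,"rz":0},{"dx":10,"dy":-172,"dz":0,"rx":0,"ry":0,"rz":0}]}}

```text
clock: 4.8
tcp_pos: [0.4973, 0.118, 0.2126]
orientation: [3.14, 0.067, -0.005]
contact_force: [0.7, -1.1, -1.1]
grip_width: 0.0187
gripper_force: 39.4
```

Request:
{"method": "send_rows", "body": {"deltas": [{"dx":3,"dy":-38,"dz":0,"rx":0,"ry":0,"rz":0},{"dx":6,"dy":-76,"dz":0,"rx":0,"ry":0,"rz":0},{"dx":9,"dy":-114,"dz":0,"rx":0,"ry":0,"rz":0},{"dx":12,"dy":-152,"dz":0,"rx":0,"ry":0,"rz":0},{"dx":15,"dy":-190,"dz":0,"rx":0,"ry":0,"rz":0}]}}

```text
clock: 5.22
tcp_pos: [0.5123, -0.0717, 0.2128]
orientation: [-3.141, -0.066, 0.005]
contact_force: [1.4, -0.9, -1.1]
grip_width: 0.0185
gripper_force: 39.4
```

Request:
{"method": "send_rows", "body": {"deltas": [{"dx":2,"dy":-38,"dz":0,"rx":0,"ry":0,"rz":0},{"dx":4,"dy":-75,"dz":0,"rx":0,"ry":0,"rz":0},{"dx":6,"dy":-115,"dz":0,"rx":0,"ry":0,"rz":0},{"dx":8,"dy":-150,"dz":0,"rx":0,"ry":0,"rz":0},{"dx":10,"dy":-190,"dz":0,"rx":0,"ry":0,"rz":0}]}}

```text
clock: 5.63
tcp_pos: [0.5224, -0.2604, 0.2125]
orientation: [-3.139, -0.067, 0.005]
contact_force: [0.5, -0.6, -1.3]
grip_width: 0.0183
gripper_force: 39.4
```

Request:
{"method": "send_rows", "body": {"deltas": [{"dx":0,"dy":0,"dz":0,"rx":0,"ry":0,"rz":0},{"dx":0,"dy":0,"dz":0,"rx":0,"ry":0,"rz":0}]}}

```text
clock: 5.8
tcp_pos: [0.5219, -0.2625, 0.2122]
orientation: [-3.14, -0.057, 0.006]
contact_force: [-0.5, 0.1, -1.0]
grip_width: 0.0183
gripper_force: 39.4
```

```bash
python3 - <<'E'
from h import *
import pickle
f=grab('top'); w=grab('wrist'); pickle.dump((f,w),open('dr.pkl','wb')); o=r.get_obs()
print(o['clock'],o['tcp_pos'],o['orientation'],o['grip_width'],o['gripper_force'])
q=cloud(w);z=q[...,2]; ex=np.array([.660,-.751]);ey=np.array([.751,.660])
c=np.array([.523,-.2576]); X=(q[...,:2]-c)@ex*1000; Y=(q[...,:2]-c)@ey*1000
def st(m,n):
    m=m&(abs(Y)<150)&(X>-150)&(X<150); m[250:]=0
    if m.sum()<5: return print(n,'none')
    print(n,m.sum(),'X',np.percentile(X[m],[1,50,99]).round(1),'Y',np.percentile(Y[m],[1,50,99]).round(1),'z',np.median(z[m]).round(4))
st((z>.083)&(z<.092)&(X<-30),'front'); st((z>.018)&(z<.027),'floor'); st((z>.074)&(z<.082),'sides')
st((z>.055)&(z<.075)&(X<-80),'handle'); st((z>.097)&(z<.104)&(X>50),'box')
cv2.imwrite('pics/d1.png',np.hstack([cv2.resize(f['frame'],(400,300)),cv2.resize(w['frame'],(400,300))]))
E
```

```text
5.9 [ 0.5229975  -0.25859791  0.21284562] [-3.13899884 -0.06646559  0.00387284] 0.01823692880597266 39.36152334293865
front 2064 X [-67.3 -59.  -52.6] Y [-17.6  43.4  96. ] z 0.0877
floor 17406 X [-46.4  36.4  98.9] Y [-78.3  12.6  78.6] z 0.0226
sides 3012 X [-53.3   7.6  89.8] Y [-84.8  63.1  92.6] z 0.0784
handle 881 X [-107.   -99.7  -81.3] Y [-19.9  24.8  54.3] z 0.0665
box 18506 X [ 89.4 118.3 149.3] Y [-97.2   6.   95.8] z 0.1008
```

View pics/d1.png

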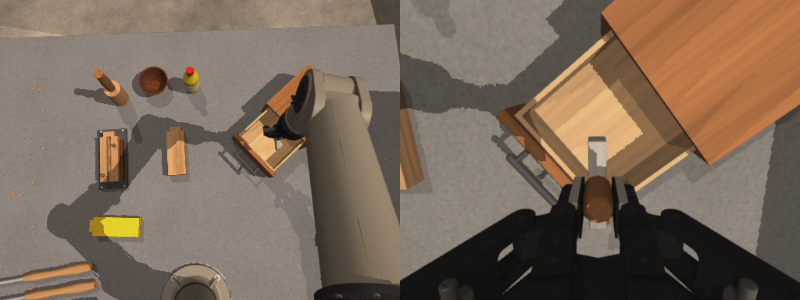

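Request:
{"method": "send_rows", "body": {"deltas": [{"dx":5,"dy":-6,"dz":-25,"rx":0,"ry":0,"rz":0},{"dx":5,"dy":-6,"dz":-60,"rx":0,"ry":0,"rz":0},{"dx":5,"dy":-6,"dz":-95,"rx":0,"ry":0,"rz":0},{"dx":5,"dy":-6,"dz":-125,"rx":0,"ry":0,"rz":0},{"dx":5,"dy":-6,"dz":-145,"rx":0,"ry":0,"rz":0}]}}

```text
clock: 6.32
tcp_pos: [0.5271, -0.2627, 0.0659]
orientation: [-3.138, -0.071, 0.006]
contact_force: [-0.5, 0.2, -0.6]
grip_width: 0.0184
gripper_force: 39.4
```

Request:
{"method": "send_rows", "body": {"deltas": [{"dx":0,"dy":0,"dz":-5,"rx":0,"ry":0,"rz":0},{"dx":0,"dy":0,"dz":-9,"rx":0,"ry":0,"rz":0},{"dx":0,"dy":0,"dz":-12,"rx":0,"ry":0,"rz":0},{"dx":0,"dy":0,"dz":-13,"rx":0,"ry":0,"rz":0},{"dx":0,"dy":0,"dz":-13,"rx":0,"ry":0,"rz":0}]}}

```text
clock: 6.73
tcp_pos: [0.5297, -0.2658, 0.0575]
orientation: [3.14, 0.066, 0.003]
contact_force: [0.1, -0.5, -1.0]
grip_width: 0.0184
gripper_force: 39.4
```

Request:
{"method": "send_rows", "body": {"deltas": [{"dx":0,"dy":0,"dz":-1,"rx":0,"ry":0,"rz":0},{"dx":0,"dy":0,"dz":-2,"rx":0,"ry":0,"rz":0}]}}

```text
clock: 6.9
tcp_pos: [0.5299, -0.2662, 0.0559]
orientation: [3.14, 0.065, 0.004]
contact_force: [-2.3, -0.5, 13.6]
grip_width: 0.0183
gripper_force: 40.6
```

Request:
{"method": "send_rows", "body": {"deltas": [{"dx":0,"dy":0,"dz":0.7,"rx":0,"ry":0,"rz":0},{"dx":0,"dy":0,"dz":0.7,"rx":0,"ry":0,"rz":0}]}}

```text
clock: 7.07
tcp_pos: [0.5295, -0.2662, 0.056]
orientation: [3.14, 0.065, 0.003]
contact_force: [-0.7, 0.1, 5.5]
grip_width: 0.0186
gripper_force: 39.9
```

Request:
{"method": "send_rows", "body": {"deltas": [{"dx":0,"dy":0,"dz":0,"rx":0,"ry":0,"rz":0},{"dx":0,"dy":0,"dz":0,"rx":0,"ry":0,"rz":0},{"dx":0,"dy":0,"dz":0,"rx":0,"ry":0,"rz":0},{"dx":0,"dy":0,"dz":0,"rx":0,"ry":0,"rz":0}], "jaw": 38}}

```text
clock: 7.4
tcp_pos: [0.5287, -0.2657, 0.0548]
orientation: [-3.141, -0.066, 0.001]
contact_force: [-0.6, -0.7, -0.5]
grip_width: 0.038
gripper_force: 0.0
```

Request:
{"method": "send_rows", "body": {"deltas": [{"dx":0,"dy":0,"dz":10,"rx":0,"ry":0,"rz":0},{"dx":0,"dy":0,"dz":25,"rx":0,"ry":0,"rz":0},{"dx":0,"dy":0,"dz":55,"rx":0,"ry":0,"rz":0},{"dx":0,"dy":0,"dz":90,"rx":0,"ry":0,"rz":0},{"dx":0,"dy":0,"dz":120,"rx":0,"ry":0,"rz":0}]}}

```text
clock: 7.82
tcp_pos: [0.5288, -0.2656, 0.1774]
orientation: [-3.141, -0.066, -0.001]
contact_force: [0.6, -0.2, 0.4]
grip_width: 0.0381
gripper_force: 0.0
```

Request:
{"method": "send_rows", "body": {"deltas": [{"dx":-25,"dy":28,"dz":0,"rx":0,"ry":0,"rz":0},{"dx":-50,"dy":56,"dz":0,"rx":0,"ry":0,"rz":0},{"dx":-75,"dy":84,"dz":0,"rx":0,"ry":0,"rz":0},{"dx":-95,"dy":107,"dz":0,"rx":0,"ry":0,"rz":0},{"dx":-95,"dy":107,"dz":0,"rx":0,"ry":0,"rz":0}], "jaw": 0}}

```text
clock: 8.23
tcp_pos: [0.4295, -0.1545, 0.1752]
orientation: [-3.14, -0.073, 0.006]
contact_force: [-0.3, 0.7, -0.2]
grip_width: -0.0004
gripper_force: 0.0
```

```bash
cat > chk.py <<'E'
from h import *
import pickle,sys
w=grab('wrist'); pickle.dump(w,open('dr2.pkl','wb')); o=r.get_obs()
print(o['clock'],o['tcp_pos'],o['orientation'],o['grip_width'],o['contact_force'])
q=cloud(w);z=q[...,2]; ex=np.array([.660,-.751]);ey=np.array([.751,.660])
c=np.array([.523,-.2576]); X=(q[...,:2]-c)@ex*1000; Y=(q[...,:2]-c)@ey*1000
def st(m,n):
    m=m&(abs(Y)<150)&(X>-150)&(X<250); m[270:]=0
    if m.sum()<5: return print(n,'none')
    print(n,m.sum(),'X',np.percentile(X[m],[1,50,99]).round(1),'Y',np.percentile(Y[m],[1,50,99]).round(1),'z',np.median(z[m]).round(4))
st((z>.083)&(z<.092),'front')
st((z>.055)&(z<.075)&(X<-75),'handle'); st((z>.097)&(z<.104)&(X>50),'box'); st((z>.06)&(z<.074)&(X>-30)&(X<60)&(abs(Y)<60),'grip')
st((z>.034)&(z<.042)&(X>-40)&(X<60)&(abs(Y)<60),'bar')
cv2.imwrite(sys.argv[1],w['frame'])
E
python3 chk.py pics/d2.png
```

```text
8.2833 [ 0.43197851 -0.15677757  0.17564667] [ 3.14014387e+00  7.08671624e-02 -1.41968161e-03] 0.0004274839134533458 [ 0.33182186 -0.0806728   0.50390743]
front 5410 X [-67.7 -60.6 -53. ] Y [-92.2  15.3  95.6] z 0.0881
handle 2129 X [-107.9 -100.7  -75.9] Y [-50.1   6.6  53.9] z 0.0668
box none
grip 628 X [-0.1  7.6 18. ] Y [-11.4  -1.2   7.2] z 0.0692
bar 1081 X [-15.1  11.3  33.6] Y [-30.3   6.1  26.8] z 0.0386
```

View pics/d2.png

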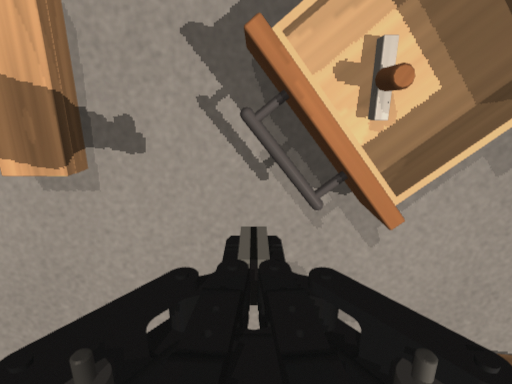

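The gauge stands upright in the drawer at (395,78), and the handle at (283,158) is in front of the closed fingers. I lower the fingers and push.

Request:
{"method": "send_rows", "body": {"deltas": [{"dx":-2,"dy":2,"dz":-30,"rx":0,"ry":0,"rz":0},{"dx":-2,"dy":2,"dz":-60,"rx":0,"ry":0,"rz":0},{"dx":-2,"dy":2,"dz":-90,"rx":0,"ry":0,"rz":0},{"dx":-2,"dy":2,"dz":-114,"rx":0,"ry":0,"rz":0},{"dx":-2,"dy":2,"dz":-114,"rx":0,"ry":0,"rz":0}]}}

```text
clock: 8.7
tcp_pos: [0.43, -0.1568, 0.0577]
orientation: [-3.139, -0.065, 0.009]
contact_force: [-0.8, 0.5, -0.8]
grip_width: -0.0001
gripper_force: 0.0
```

Request:
{"method": "send_rows", "body": {"deltas": [{"dx":3,"dy":-3.4,"dz":0,"rx":0,"ry":0,"rz":0},{"dx":6,"dy":-6.8,"dz":0,"rx":0,"ry":0,"rz":0},{"dx":10,"dy":-11.4,"dz":0,"rx":0,"ry":0,"rz":0},{"dx":14,"dy":-15.9,"dz":0,"rx":0,"ry":0,"rz":0},{"dx":20,"dy":-22.7,"dz":0,"rx":0,"ry":0,"rz":0}]}}

```text
clock: 9.12
tcp_pos: [0.4527, -0.1799, 0.0621]
orientation: [3.14, 0.066, 0.002]
contact_force: [-0.5, 1.6, 2.1]
grip_width: 0.0002
gripper_force: 0.8
```

Request:
{"method": "send_rows", "body": {"deltas": [{"dx":7,"dy":-8,"dz":0,"rx":0,"ry":0,"rz":0},{"dx":15,"dy":-17,"dz":0,"rx":0,"ry":0,"rz":0},{"dx":23,"dy":-26,"dz":0,"rx":0,"ry":0,"rz":0},{"dx":31,"dy":-35.2,"dz":0,"rx":0,"ry":0,"rz":0},{"dx":39,"dy":-44.3,"dz":0,"rx":0,"ry":0,"rz":0}]}}

```text
clock: 9.53
tcp_pos: [0.4918, -0.2251, 0.0611]
orientation: [3.141, 0.065, 0.001]
contact_force: [-1.2, 1.5, 1.7]
grip_width: -0.0
gripper_force: 0.8
```

Request:
{"method": "send_rows", "body": {"deltas": [{"dx":8,"dy":-9.1,"dz":0,"rx":0,"ry":0,"rz":0},{"dx":16,"dy":-18.2,"dz":0,"rx":0,"ry":0,"rz":0},{"dx":23,"dy":-26,"dz":0,"rx":0,"ry":0,"rz":0},{"dx":30,"dy":-34,"dz":0,"rx":0,"ry":0,"rz":0},{"dx":36,"dy":-41,"dz":0,"rx":0,"ry":0,"rz":0}]}}

```text
clock: 9.95
tcp_pos: [0.5275, -0.2659, 0.0609]
orientation: [3.141, 0.065, 0.0]
contact_force: [-0.1, 0.8, 1.5]
grip_width: -0.0002
gripper_force: 0.7
```

Request:
{"method": "send_rows", "body": {"deltas": [{"dx":2.5,"dy":-2.8,"dz":0,"rx":0,"ry":0,"rz":0},{"dx":5,"dy":-5.6,"dz":0,"rx":0,"ry":0,"rz":0},{"dx":7,"dy":-7.9,"dz":0,"rx":0,"ry":0,"rz":0},{"dx":8,"dy":-9,"dz":0,"rx":0,"ry":0,"rz":0}]}}

```text
clock: 10.28
tcp_pos: [0.5339, -0.2731, 0.0607]
orientation: [-3.14, -0.066, 0.004]
contact_force: [-5.5, 3.4, 3.4]
grip_width: -0.0
gripper_force: 3.0
```

Request:
{"method": "send_rows", "body": {"deltas": [{"dx":1,"dy":-1.1,"dz":0,"rx":0,"ry":0,"rz":0},{"dx":2,"dy":-2.2,"dz":0,"rx":0,"ry":0,"rz":0}]}}

```text
clock: 10.45
tcp_pos: [0.5343, -0.2736, 0.0605]
orientation: [-3.138, -0.067, 0.009]
contact_force: [-9.9, 8.2, 9.1]
grip_width: 0.0001
gripper_force: 6.3
```

```bash
python3 chk.py pics/d3.png
```

```text
10.5 [ 0.53425538 -0.27357037  0.06051251] [-3.13764881 -0.06717509  0.00936862] 2.484716851112827e-05 [-8.74013875  5.8404551   7.85618981]
front 15639 X [25.7 81.2 89. ] Y [-42.   29.4  82.8] z 0.0881
handle none
box 38405 X [ 88.8 105.4 134.1] Y [-41.2  21.3  64.5] z 0.1007
grip 5342 X [15.9 40.3 59.3] Y [-39.   16.1  54.2] z 0.067
bar none
```

Force built against the stop and the panel front is flush with the box front (X = 89), so the drawer is shut. I back off, rise and go to the upper half.

Request:
{"method": "send_rows", "body": {"deltas": [{"dx":-5,"dy":5.7,"dz":0,"rx":0,"ry":0,"rz":0},{"dx":-15,"dy":17,"dz":0,"rx":0,"ry":0,"rz":0},{"dx":-27,"dy":30,"dz":5,"rx":0,"ry":0,"rz":0},{"dx":-32,"dy":36,"dz":35,"rx":0,"ry":0,"rz":0},{"dx":-32,"dy":36,"dz":70,"rx":0,"ry":0,"rz":0}]}}

```text
clock: 10.92
tcp_pos: [0.5018, -0.2373, 0.1295]
orientation: [-3.138, -0.069, 0.009]
contact_force: [-0.0, -0.4, 0.1]
grip_width: 0.0
gripper_force: 0.0
```

Request:
{"method": "send_rows", "body": {"deltas": [{"dx":-5,"dy":25,"dz":30,"rx":0,"ry":0,"rz":0},{"dx":-10,"dy":55,"dz":55,"rx":0,"ry":0,"rz":0},{"dx":-16,"dy":90,"dz":75,"rx":0,"ry":0,"rz":0},{"dx":-22,"dy":128,"dz":90,"rx":0,"ry":0,"rz":0},{"dx":-28,"dy":166,"dz":100,"rx":0,"ry":0,"rz":0}], "jaw": 82}}

```text
clock: 11.33
tcp_pos: [0.4772, -0.0725, 0.2331]
orientation: [3.14, 0.065, 0.007]
contact_force: [1.4, 0.0, -0.7]
grip_width: 0.0604
gripper_force: 0.0
```

Request:
{"method": "send_rows", "body": {"deltas": [{"dx":-6,"dy":38,"dz":5,"rx":0,"ry":0,"rz":0},{"dx":-14,"dy":76,"dz":10,"rx":0,"ry":0,"rz":0},{"dx":-21,"dy":110,"dz":15,"rx":0,"ry":0,"rz":0},{"dx":-28,"dy":130,"dz":20,"rx":0,"ry":0,"rz":0},{"dx":-28,"dy":130,"dz":20,"rx":0,"ry":0,"rz":0}]}}

```text
clock: 11.75
tcp_pos: [0.448, 0.0615, 0.2525]
orientation: [-3.14, -0.079, -0.006]
contact_force: [-0.0, 0.5, 0.5]
grip_width: 0.0816
gripper_force: 0.0
```

Request:
{"method": "send_rows", "body": {"deltas": [{"dx":0,"dy":0,"dz":0,"rx":0,"ry":0,"rz":0},{"dx":0,"dy":0,"dz":0,"rx":0,"ry":0,"rz":0}]}}

```text
clock: 11.92
tcp_pos: [0.449, 0.0553, 0.251]
orientation: [3.14, 0.065, 0.001]
contact_force: [-0.2, -0.6, 0.2]
grip_width: 0.0821
gripper_force: 0.0
```

```bash
cat > up.py <<'E'
from h import *
import pickle,sys
w=grab('wrist'); pickle.dump(w,open('up.pkl','wb')); o=r.get_obs()
print(o['clock'],o['tcp_pos'],o['orientation'])
q=cloud(w);x,y,z=q[...,0],q[...,1],q[...,2]
def rc(m,n):
    m=m.copy(); m[290:]=0
    k,l,st,_=cv2.connectedComponentsWithStats(m.astype(np.uint8)); m=l==1+np.argmax(st[1:,4]); p=q[m]*1000
    c,s,t=cv2.minAreaRect(p[:,:2].astype(np.float32)); v,u=np.where(m)
    print(n,len(p),np.round(c,1),np.round(s,1),round(t,2),'z',np.median(p[:,2]).round(1),'px',u.min(),u.max(),v.min(),v.max())
near=(abs(x-.505)<.12)&(abs(y-.058)<.06)
rc(near&(z>.033)&(z<.040),'upper top'); rc(near&(z>.014)&(z<.024),'stub')
rc((abs(y-.293)<.04)&(abs(x-.49)<.12)&(z>.0485)&(z<.0535),'bed face')
E
python3 up.py
```

```text
11.9667 [0.44898012 0.05481486 0.25077719] [3.14032801e+00 6.31349270e-02 2.88486601e-04]
upper top 7769 [504.8  58.1] [160.   64.1] 2.46 z 36.5 px 222 280 43 184
stub 533 [595.3  61.7] [15.1 39.7] 2.15 z 20.4 px 234 269 28 42
bed face 7140 [495.3 293.1] [177.6  66.1] 2.51 z 50.9 px 0 83 30 194
```

Request:
{"method": "send_rows", "body": {"deltas": [{"dx":30,"dy":1,"dz":-20,"rx":0,"ry":0,"rz":0},{"dx":52,"dy":1.6,"dz":-50,"rx":0,"ry":0,"rz":0},{"dx":56,"dy":1.6,"dz":-85,"rx":0,"ry":0,"rz":0},{"dx":56,"dy":1.6,"dz":-120,"rx":0,"ry":0,"rz":0},{"dx":56,"dy":1.6,"dz":-150,"rx":0,"ry":0,"rz":0}]}}

```text
clock: 12.38
tcp_pos: [0.5048, 0.0558, 0.0983]
orientation: [3.141, 0.061, -0.002]
contact_force: [0.6, -0.2, -0.5]
grip_width: 0.0821
gripper_force: 0.0
```

Request:
{"method": "send_rows", "body": {"deltas": [{"dx":0,"dy":0,"dz":-25,"rx":0,"ry":0,"rz":0},{"dx":0,"dy":0,"dz":-50,"rx":0,"ry":0,"rz":0},{"dx":0,"dy":0,"dz":-70,"rx":0,"ry":0,"rz":0},{"dx":0,"dy":0,"dz":-82,"rx":0,"ry":0,"rz":0},{"dx":0,"dy":0,"dz":-82,"rx":0,"ry":0,"rz":0}]}}

```text
clock: 12.8
tcp_pos: [0.5032, 0.0562, 0.0164]
orientation: [3.14, 0.063, -0.007]
contact_force: [-0.3, 1.0, 0.2]
grip_width: 0.0818
gripper_force: 0.0
```

Request:
{"method": "send_rows", "body": {"deltas": [{"dx":0,"dy":0,"dz":0,"rx":0,"ry":0,"rz":0},{"dx":0,"dy":0,"dz":0,"rx":0,"ry":0,"rz":0},{"dx":0,"dy":0,"dz":0,"rx":0,"ry":0,"rz":0},{"dx":0,"dy":0,"dz":0,"rx":0,"ry":0,"rz":0},{"dx":0,"dy":0,"dz":0,"rx":0,"ry":0,"rz":0}], "jaw": 50, "newtons": 90}}

```text
clock: 13.22
tcp_pos: [0.5059, 0.0576, 0.0204]
orientation: [3.141, 0.065, 0.004]
contact_force: [-1.9, -0.4, 7.6]
grip_width: 0.0624
gripper_force: 99.6
```

Request:
{"method": "send_rows", "body": {"deltas": [{"dx":0,"dy":0,"dz":10,"rx":0,"ry":0,"rz":0},{"dx":0,"dy":0,"dz":30,"rx":0,"ry":0,"rz":0},{"dx":0,"dy":0,"dz":60,"rx":0,"ry":0,"rz":0},{"dx":0,"dy":0,"dz":90,"rx":0,"ry":0,"rz":0},{"dx":0,"dy":0,"dz":110,"rx":0,"ry":0,"rz":0}]}}

```text
clock: 13.63
tcp_pos: [0.5053, 0.0578, 0.1321]
orientation: [-3.141, -0.066, -0.004]
contact_force: [1.3, -0.5, -2.2]
grip_width: 0.0622
gripper_force: 98.9
```

Request:
{"method": "send_rows", "body": {"deltas": [{"dx":0,"dy":25,"dz":5,"rx":0,"ry":0,"rz":0},{"dx":-4,"dy":60,"dz":10,"rx":0,"ry":0,"rz":0},{"dx":-8,"dy":95,"dz":10,"rx":0,"ry":0,"rz":0},{"dx":-12,"dy":130,"dz":10,"rx":0,"ry":0,"rz":0},{"dx":-16,"dy":165,"dz":10,"rx":0,"ry":0,"rz":0}]}}

```text
clock: 14.05
tcp_pos: [0.4884, 0.2237, 0.14]
orientation: [3.141, 0.065, 0.001]
contact_force: [1.0, 0.2, -3.3]
grip_width: 0.0625
gripper_force: 98.9
```

Request:
{"method": "send_rows", "body": {"deltas": [{"dx":-1,"dy":30,"dz":0,"rx":0,"ry":0,"rz":0},{"dx":-2,"dy":55,"dz":0,"rx":0,"ry":0,"rz":0},{"dx":-2.3,"dy":69.5,"dz":0,"rx":0,"ry":0,"rz":0},{"dx":-2.3,"dy":69.5,"dz":0,"rx":0,"ry":0,"rz":0},{"dx":-2.3,"dy":69.5,"dz":0,"rx":0,"ry":0,"rz":0}]}}

```text
clock: 14.47
tcp_pos: [0.4863, 0.2919, 0.1392]
orientation: [3.14, 0.067, -0.0]
contact_force: [0.3, -0.7, -3.1]
grip_width: 0.0622
gripper_force: 98.9
```

```bash
cat > fit.py <<'E'
from h import *
import pickle,sys
w=grab('wrist'); s=grab('side'); t=grab('top'); pickle.dump((w,s,t),open('fit.pkl','wb')); o=r.get_obs()
print(o['clock'],o['tcp_pos'],o['orientation'],o['contact_force'],o['grip_width'])
for f in (w,s,t):
    q=cloud(f);x,y,z=q[...,0],q[...,1],q[...,2]
    def rc(m,n):
        m=m.copy()
        if f['n']=='wrist': m[330:]=0
        k,l,st,_=cv2.connectedComponentsWithStats(m.astype(np.uint8))
        if k<2: return
        m=l==1+np.argmax(st[1:,4]); p=q[m]*1000
        c,sz,tt=cv2.minAreaRect(p[:,:2].astype(np.float32)); v,u=np.where(m)
        print(f['n'],n,len(p),np.round(c,1),np.round(sz,1),round(tt,2),'z',np.percentile(p[:,2],[2,50,98]).round(1),'X',np.percentile(p[:,0],[1,99]).round(1),'Y',np.percentile(p[:,1],[1,99]).round(1))
    near=(abs(x-.49)<.12)&(abs(y-.293)<.05)
    rc(near&(z>.100)&(z<.19),'upper')
    rc(near&(z>.0485)&(z<.0535),'bed face'); rc(near&(z>.011)&(z<.019)&(abs(y-.293)<.07),'base')
cv2.imwrite(sys.argv[1],np.hstack([cv2.resize(s['frame'][130:340,140:420],(400,300)),cv2.resize(w['frame'],(400,300))]))
E
python3 fit.py pics/f1.png
```

```text
14.6167 [0.48697307 0.28985338 0.13882883] [ 3.13923795e+00  6.16655787e-02 -4.73962576e-04] [-0.99290991 -1.00503757 -3.59463207] 0.062167618071036844
wrist upper 46877 [518. 294.] [131.9 100.3] 1.99 z [138.6 155.3 188.1] X [457.2 581.9] Y [246.2 340.5]
wrist base 435 [589.7 250.6] [26.2 11.1] 2.15 z [14.  15.6 17.3] X [576.6 602.7] Y [245.4 256.1]
side upper 2472 [495.4 298.6] [178.   78.6] 2.23 z [121.6 154.  158.1] X [407.8 581.9] Y [260.7 335.1]
side bed face 1241 [496.2 295.6] [177.5  70.2] 1.91 z [48.9 51.8 53.4] X [408.9 583. ] Y [260.9 329.4]
side base 904 [491.9 294.9] [220.9 100. ] 1.1 z [12.4 16.1 18.7] X [382.2 601.4] Y [246.8 342.7]
top upper 606 [545.  291.2] [77.1 64.1] 1.23 z [124.4 153.6 156.8] X [512.8 582.9] Y [259.4 321.9]
top bed face 287 [498.2 271.9] [171.4  19.1] 3.3 z [48.6 50.8 53.3] X [415.4 580.5] Y [260.  283.4]
top base 369 [502.8 254.5] [210.1  57.2] 13.86 z [11.7 14.8 18.3] X [402. 601.] Y [243.5 299.8]
```

View pics/f1.png

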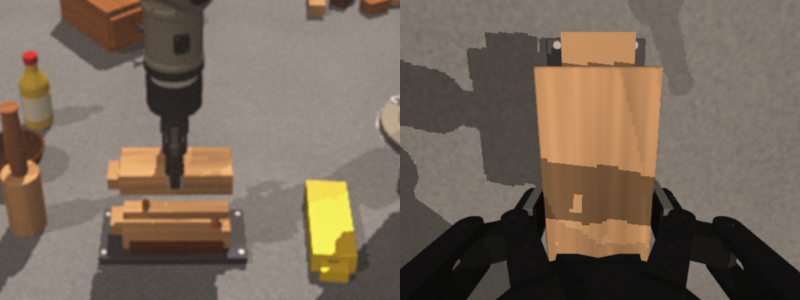

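Side view: the held half sits directly above the bed, stubs at the same end, about 1 mm short in x. The lead-in covers that. I lower it with force checks.

Request:
{"method": "send_rows", "body": {"deltas": [{"dx":0.7,"dy":0.2,"dz":-15,"rx":0,"ry":0,"rz":0},{"dx":0.7,"dy":0.2,"dz":-30,"rx":0,"ry":0,"rz":0},{"dx":0.7,"dy":0.2,"dz":-42,"rx":0,"ry":0,"rz":0},{"dx":0.7,"dy":0.2,"dz":-48,"rx":0,"ry":0,"rz":0},{"dx":0.7,"dy":0.2,"dz":-48,"rx":0,"ry":0,"rz":0}]}}

```text
clock: 15.03
tcp_pos: [0.4866, 0.2908, 0.0895]
orientation: [3.139, 0.064, -0.004]
contact_force: [-0.8, 0.0, -2.8]
grip_width: 0.0626
gripper_force: 99.1
```

Request:
{"method": "send_rows", "body": {"deltas": [{"dx":0,"dy":0,"dz":-2,"rx":0,"ry":0,"rz":0},{"dx":0,"dy":0,"dz":-4,"rx":0,"ry":0,"rz":0},{"dx":0,"dy":0,"dz":-6,"rx":0,"ry":0,"rz":0},{"dx":0,"dy":0,"dz":-8,"rx":0,"ry":0,"rz":0}]}}

```text
clock: 15.37
tcp_pos: [0.4875, 0.2926, 0.0834]
orientation: [-3.14, -0.066, -0.001]
contact_force: [-0.0, -0.2, -2.3]
grip_width: 0.0618
gripper_force: 99.1
```

```bash
python3 - <<'E'
from h import *
o=[]
for i in range(4):
    s=grab('side'); b=r.get_obs(); o.append(np.r_[b['tcp_pos'],b['contact_force'],b['moment']])
print(np.mean(o,0).round(4))
q=cloud(s);x,y,z=q[...,0],q[...,1],q[...,2]
m=(abs(x-.49)<.12)&(abs(y-.293)<.05)&(z>.04); 
p=q[m&(z>.075)]*1000; print(np.percentile(p[:,0],[1,99]),np.percentile(p[:,2],[10,50,90]))
E
```

```text
[ 0.4872  0.2924  0.083  -0.0923 -0.6842 -2.7801 -0.0217  0.0341 -0.0308]
[410.08979039 570.34305593] [ 98.96927448 382.16007186 487.43524918]
```

Request:
{"method": "send_rows", "body": {"deltas": [{"dx":0,"dy":0,"dz":-1,"rx":0,"ry":0,"rz":0},{"dx":0,"dy":0,"dz":-2,"rx":0,"ry":0,"rz":0},{"dx":0,"dy":0,"dz":-3,"rx":0,"ry":0,"rz":0},{"dx":0,"dy":0,"dz":-4,"rx":0,"ry":0,"rz":0}]}}

```text
clock: 15.9
tcp_pos: [0.4873, 0.2932, 0.0793]
orientation: [-3.14, -0.066, -0.001]
contact_force: [-0.7, 1.2, -0.8]
grip_width: 0.0623
gripper_force: 99.0
```

Request:
{"method": "send_rows", "body": {"deltas": [{"dx":0,"dy":0,"dz":-1,"rx":0,"ry":0,"rz":0},{"dx":0,"dy":0,"dz":-2,"rx":0,"ry":0,"rz":0}]}}

```text
clock: 16.07
tcp_pos: [0.4872, 0.2933, 0.0772]
orientation: [-3.14, -0.066, -0.001]
contact_force: [-0.3, 3.3, -1.0]
grip_width: 0.0623
gripper_force: 99.0
```

Request:
{"method": "send_rows", "body": {"deltas": [{"dx":0,"dy":0.5,"dz":-0.5,"rx":0,"ry":0,"rz":0},{"dx":0,"dy":0.7,"dz":-1,"rx":0,"ry":0,"rz":0},{"dx":0,"dy":0.7,"dz":-2,"rx":0,"ry":0,"rz":0}]}}

```text
clock: 16.32
tcp_pos: [0.4872, 0.2934, 0.075]
orientation: [-3.14, -0.066, -0.0]
contact_force: [-0.4, 2.3, -0.7]
grip_width: 0.0618
gripper_force: 99.0
```

Request:
{"method": "send_rows", "body": {"deltas": [{"dx":0,"dy":0,"dz":-1,"rx":0,"ry":0,"rz":0},{"dx":0,"dy":0,"dz":-2,"rx":0,"ry":0,"rz":0}]}}

```text
clock: 16.48
tcp_pos: [0.4873, 0.2934, 0.073]
orientation: [-3.14, -0.066, -0.0]
contact_force: [-1.6, 3.8, -0.7]
grip_width: 0.0622
gripper_force: 99.0
```

Request:
{"method": "send_rows", "body": {"deltas": [{"dx":-0.1,"dy":0.2,"dz":-0.7,"rx":0,"ry":0,"rz":0},{"dx":-0.2,"dy":0.4,"dz":-1.4,"rx":0,"ry":0,"rz":0},{"dx":-0.2,"dy":0.4,"dz":-2,"rx":0,"ry":0,"rz":0}]}}

```text
clock: 16.73
tcp_pos: [0.4871, 0.2934, 0.0714]
orientation: [3.141, 0.066, 0.0]
contact_force: [-2.7, -1.1, 9.6]
grip_width: 0.0624
gripper_force: 100.5
```

Request:
{"method": "send_rows", "body": {"deltas": [{"dx":0,"dy":0,"dz":-0.5,"rx":0,"ry":0,"rz":0},{"dx":0,"dy":0,"dz":-0.8,"rx":0,"ry":0,"rz":0}]}}

```text
clock: 16.9
tcp_pos: [0.4871, 0.2934, 0.0714]
orientation: [3.14, 0.065, 0.001]
contact_force: [-4.7, -1.5, 15.3]
grip_width: 0.0625
gripper_force: 101.0
```

Request:
{"method": "send_rows", "body": {"deltas": [{"dx":-0.3,"dy":-0.1,"dz":-0.1,"rx":0,"ry":0,"rz":0},{"dx":-0.3,"dy":-0.1,"dz":-0.1,"rx":0,"ry":0,"rz":0},{"dx":-0.3,"dy":-0.1,"dz":-0.1,"rx":0,"ry":0,"rz":0}]}}

```text
clock: 17.15
tcp_pos: [0.4871, 0.2934, 0.0714]
orientation: [3.141, 0.065, 0.002]
contact_force: [-3.0, -0.3, 10.0]
grip_width: 0.0624
gripper_force: 100.7
```

```bash
python3 - <<'E'
from h import *
o=[];Z=[]
for i in range(6):
    s=grab('side'); b=r.get_obs(); o.append(np.r_[b['tcp_pos'],b['contact_force'],b['moment'],b['gripper_force']]); Z.append(s['z_map'])
print(np.mean(o,0).round(4)); s['z_map']=np.median(Z,0)
q=cloud(s)
from h import *
x,y,z=q[...,0],q[...,1],q[...,2]
for n,a,b in [('-x end',.415,.445),('+x end',.53,.56),('mid',.45,.47)]:
    for nn,c,d in [('left',.305,.325),('right',.262,.28)]:
        m=(x>a)&(x<b)&(y>c)&(y<d)&(z>.07)&(z<.1)
        print(n,nn,m.sum(),np.median(z[m])*1000)
im=s['frame'][200:310,210:330]; cv2.imwrite('pics/f2.png',cv2.resize(im,(650,596),interpolation=cv2.INTER_CUBIC))
E
```

```text
[ 4.871000e-01  2.934000e-01  7.140000e-02 -3.197700e+00 -7.624000e-01
  1.116850e+01  1.453000e-01  6.411000e-01  4.740000e-02  1.006506e+02]
-x end left 175 87.12781386670554
-x end right 77 88.08607849752636
+x end left 98 88.13596473690838
+x end right 68 88.35558297401502
mid left 112 87.2268839029176
mid right 58 88.09963613218386
```

View pics/f2.png

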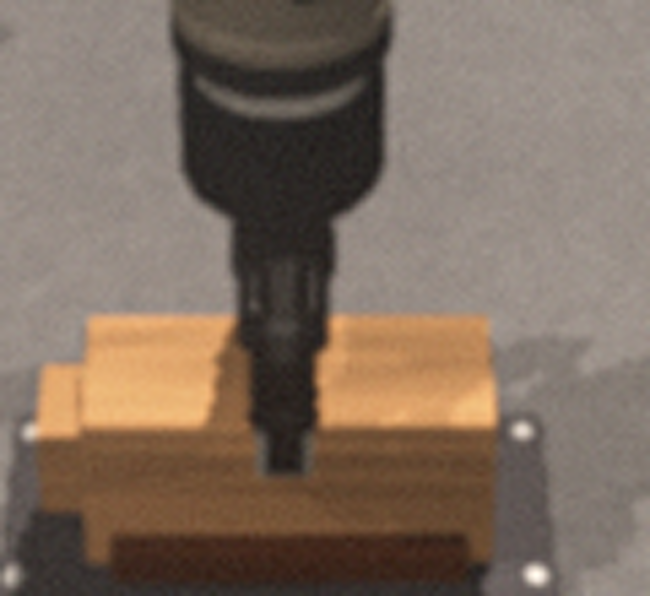

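The pair looks closed with no visible gap: joint line at about (290,500), both stubs at the left. The moment My shows the load is biased to the −x end, so I level it slightly and bring up the press force.

Request:
{"method": "send_rows", "body": {"deltas": [{"dx":0,"dy":0,"dz":-0.3,"rx":0,"ry":0.3,"rz":0},{"dx":0,"dy":0,"dz":-0.6,"rx":0,"ry":0.6,"rz":0},{"dx":0,"dy":0,"dz":-0.6,"rx":0,"ry":0.6,"rz":0},{"dx":0,"dy":0,"dz":-0.6,"rx":0,"ry":0.6,"rz":0}]}}

```text
clock: 17.78
tcp_pos: [0.4871, 0.2934, 0.0714]
orientation: [3.14, 0.066, -0.014]
contact_force: [-6.0, -2.7, 17.0]
grip_width: 0.0622
gripper_force: 101.3
```

```bash
cat > fm.py <<'E'
from h import *
o=[]
for i in range(4):
    grab('side'); b=r.get_obs(); o.append(np.r_[b['tcp_pos'],b['contact_force'],b['moment'],b['gripper_force'],b['orientation']])
print(b['clock'],np.mean(o,0).round(4))
E
python3 fm.py
```

```text
17.9833 [ 4.871000e-01  2.934000e-01  7.140000e-02 -5.779500e+00 -2.045800e+00
  1.704710e+01 -1.740000e-01  6.723000e-01 -6.800000e-03  1.013095e+02
  3.140500e+00  6.560000e-02 -1.400000e-02]
```

```bash
cat > tilt.py <<'E'
from h import *
Z=[]
for i in range(6):
    s=grab('side'); Z.append(s['z_map'])
s['z_map']=np.median(Z,0); q=cloud(s); x,y,z=q[...,0],q[...,1],q[...,2]
for n,lo,hi in [('top',.08,.094),('base',.011,.019)]:
    m=(abs(z-(lo+hi)/2)<(hi-lo)/2)&(abs(y-.293)<(.028 if n=='top' else .06))&(x>(.41 if n=='top' else .38))&(x<(.563 if n=='top' else .6))
    if n=='top': m&=(abs(x-.487)>.03)
    m=cv2.erode(m.astype(np.uint8),np.ones((3,3)))>0
    p=q[m]; A=np.c_[p[:,0]-.487,p[:,1]-.293,np.ones(len(p))]; c=np.linalg.lstsq(A,p[:,2],rcond=None)[0]
    print(n,len(p),'slope deg',np.degrees(c[:2]).round(2),'z',(c[2]*1000).round(2))
E
python3 tilt.py; python3 fm.py
```

```text
top 638 slope deg [0.03 0.29] z 88.14
base 770 slope deg [ 0.02 -0.23] z 16.23
18.4833 [ 4.871000e-01  2.934000e-01  7.140000e-02 -5.849900e+00 -2.275500e+00
  1.643360e+01 -1.985000e-01  6.525000e-01 -4.270000e-02  1.013081e+02
  3.140500e+00  6.560000e-02 -1.400000e-02]
```

The top is level and 71.9 mm above the base (72 expected), so the half is seated, and the push is about 16.5 N. I hand in while holding.

```bash
python3 -c "
from bench import r
print(r.get_obs()['contact_force']); print(r.hand_in())"
```

```text
[-5.86450484 -2.20789191 16.28807182]
the job is handed in; nothing more can be done
None
```

I handed the job in at about 18.5 s with the gauge in the shut drawer and the upper half seated on both dowels, still gripped and pressed down with about 16 N; no verdict came back.

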